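Hold the assay probe on the gold bar

TASK

Slide the guard window of the assay tester fully open, then take the blue-handled probe out of its wooden stand and touch its sprung tip to the red spot on the gold bar in the chamber, holding the probe square to the bar's sloping face. Press only lightly, so that the sprung tip goes in about halfway (about 3 newtons) and never hard, and finish while still holding the probe in the gripper like that, touching nothing else with it. Leave the guard open, and the jar, ring mandrel and file where they are.

Things in the scene. Friction and masses are not known exactly. Their poses are not given: they have to be found in the camera images.
- housing: Grey assay tester fixed to the bench, 170 (its x) by 300 (its y) by 85 mm high; origin at the centre of its underside. Its +y half is a closed deck with a small green screen on its -x face; its -y half is an open-topped chamber with 8 mm walls, inside 154 by 142 mm, floor at 12 mm, covered by the guard. Its yaw varies.
- guard (a joint): Clear window with orange edges, 158 by 144 by 5 mm (top face 91 mm above the bench), sliding level along the housing's +y, over the deck. Value in m: 0 fully shut, 0.125 fully open (stop). It starts between 0 and 0.03, above the bar; it needs about 2 N to slide and stays where it is left.
- guard_handle (a point): Centre of the top edge of the guard's orange handle, an upright bar 60 mm along the housing's x, 12 mm thick along the housing's y, 30 mm tall (its top 121 mm above the bench, standing on the window). It moves with the guard.
- stand: Light wooden block fixed to the bench, 70 x 70 x 60 mm high, with a 13 mm vertical through hole in the middle; origin at the centre of its underside.
- probe: Assay probe, 90 g, standing upright in the stand (mass and yaw vary). Its z axis runs along it towards the handle end. Origin at the centre of the underside of its round aluminium collar (26 mm wide, 5 mm thick), which rests on the stand's top at 60 mm. Above: blue square handle 16 x 16 mm, sides along its x and y, from 5 to 70 mm above the origin. Below: steel nose 10 mm wide, 40 mm long, then the brass sprung tip 5 mm wide standing out another 14 mm.
- probe_tip (a point): The very end of the sprung tip, 54 mm below the probe's origin along its z when not pressed in.
- plunger (a joint): How far the sprung tip is pushed into the nose, in m: 0 free, 0.010 at its stop. It pushes back with 0.8 N at the start of its travel and 5.8 N at the end (500 N/m).
- bar: Gold-coloured cast bar 56 (its x) x 34 (its y) x 9 mm, clamped fixed on a steel jig in the chamber; origin at the centre of its underside. Its z is the outward normal of its upper face, which slopes 20 degrees from level, facing roughly towards the robot (the jig's yaw varies).
- spot (a point): Centre of the red round spot, 12 mm wide, on the bar's upper face: 8 mm along the bar's x from the middle of the face (towards its high end), about 50 mm above the bench and 35 mm below the chamber's rim.
- jar: Bystander: small loose jar with white lid, 44 mm wide, 55 mm high; origin at the centre of its underside.
- mandrel: Bystander: loose steel ring mandrel, a tapered spike on a 60 mm round foot, 130 mm high; origin at the centre of its underside.
- file: Bystander: loose file with black handle, about 170 mm long, lying on the bench along its x.

How it is judged:
By the outcome, as a careful person would: the job done as asked, in the order asked, and still so for the second after the job is handed in, while the arm keeps its last pose, push and grip.
It also fails if it takes over 51 s, if anything falls off the work surface, if the arm or the gripper's body presses on something with over 40 N, if the wrist force passes 120 N, or if a joint passes its speed limit or range.

ROBOT

A 7-joint arm with a two-finger parallel gripper is mounted at the origin on the work surface. World frame = base frame: x ahead of the robot, y to its left, z up, the work surface at z = 0. Lengths are in m, angles in rad, forces in N, time in s.
With the tool pointing down it reaches from about 0.425 to 0.875 m from the base axis. Payload 4.7 kg.
Tool frame: the origin (TCP) lies at the very end of the fingers, on their centre line; the grasp point (between the pads) lies 19 mm behind it; z points along the fingers, y is the line along which they close (so a half turn about z gives the same grasp; the last joint's range is limited). The gripper opens to 87 mm and grips with 3 to 60 N. Pads are 19 mm wide; open, the fingers measure 117 mm over their backs; the gripper's body (75 mm by 190 mm) begins 51 mm behind the grasp point.
Start: joints at [1.312, 0.321, -0.07, 1.45, 0.023, 1.371, -0.057], TCP at [0.175, -0.626, 0.223] pointing down, gripper open.
Joint ranges: [-2.86, 2.86], [-0.3, 2.09], [-1.38, 1.24], [0.06, 2.45], [-1.56, 4.7], [0.09, 2.05], [-2.69, 2.69]. Speed limits (rad/s): [2.57, 2.57, 3.14, 3.14, 3.14, 3.14, 3.14].

INTERFACE

Orientations are given as a rotation vector (axis times angle).
In Python, from bench import ctrl gives the robot as it stands.
- The arm moves only by the tool jog_arm, never from a script. Its argument "commands" is a list of rows, each a list of 7 numbers: the opening, from 0 (shut) to 1 (fully open), then the shift along the world's x, y, z scaled (see below), then the turn, a rotation vector about the world's x, y, z scaled (see below). A call has exactly 5 rows; each row is the pose to reach, as a shift and turn from the pose commanded when the call began; what a row does not reach only later rows make up. The controller multiplies each number of a shift by 0.5 m and each number of a turn by 30 degrees. A row lasts 1/12 s, in which the tool goes at most 41.7 mm and 7.16 degrees, less where a joint would pass 70% of its speed; a pose out of reach is approached as far as the arm can. A call with a number of a shift or a turn outside -1 to 1 is refused whole. A call with a gripper value outside its range is refused whole. The fingers move at their own pace and stop on an object; "grip_force" is the grip in N (left out, the last holds). Time passes only in rows, so rows that repeat a pose let the fingers close, or fill a call up. It gives the time, the measured TCP pose, the force, the opening and the grip force at its end, in the units of the state.
- ctrl.get_state(): the state, without advancing time (a new reading comes with each control period).
- ctrl.get_image(name): name is "side" or "top" or "wrist"; returns a dict with "frame" (384x512x3 uint8, red, green, blue), "vfov" (degrees; the focal length in pixels is half the picture's height over the tangent of half this angle, whatever the lens; pixels are square), "cx", "cy" (the principal point, pixels), "camera_from_world" (4x4, takes a point from world to camera coordinates); the wrist camera has in their place "mount" (4x4, takes a point from camera to tool coordinates, whose origin is the TCP and whose axes are the flange's). Camera axes: x right, y down, z forward; pixel columns grow to the right and rows downward; lengths in m; the calibration is good to about 2 mm. A picture is of the moment at which its call begins: read the wrist's pose just before it. There is no depth.
- ctrl.close_job(): hands the job in; it is judged then, once.
The state is a dict: "time": time; "joint_positions": joint angles; "qd": joint speeds; "joint_torque": joint torques, N m; "position": TCP position; "tool_rot": TCP orientation; "ft_force": force on the tool from outside, world axes, zero at the start; "torque": the same for the moment, N m; "grip_width": opening from 0.0 (shut) to 1.0 (fully open); "grip_force": force on a finger pad.
Only numpy, scipy, OpenCV 4.12 (cv2) and the standard library are available. Lean on these libraries where they do the work, as an engineer would, in place of code of your own. Each camera call takes 0.05 s, during which the arm holds its last target. There are 200 camera calls.

## Working session

There is one attempt and no reset: what is moved stays moved. The work goes in short steps, Python scripts to look and compute and a tool call to move; the robot and the scene stay as the last step left them, time stands still between calls to the robot, and variables do not carry over. Pictures are saved under pics/ and viewed, at most 10 in all, crops included, and the job is handed in when it is done.

Besides the shell and the picture viewer there is one more tool, called after "Emit:" as name(argument=value, ...), one argument or row to a line, values as JSON. jog_arm: Moves the arm, as the interface text tells. Shifts and turns lie within -1 to 1; 1 stands for 0.5 m of shift or 30 degrees of turn. Its arguments: {"type":"object","properties":{"commands":{"type":"array","items":{"type":"array","items":{"type":"number","minimum":-1,"maximum":1}}},"grip_force":{"type":"number"}},"required":["commands"]}

```bash
mkdir -p pics
cat > h.py <<'E'
import numpy as np, cv2
from bench import ctrl
from scipy.spatial.transform import Rotation as R
def snap(name,fn):
    s=ctrl.get_state(); d=ctrl.get_image(name); cv2.imwrite('pics/'+fn,d['frame'][:,:,::-1])
    if 'mount' in d:
        T=np.eye(4);T[:3,:3]=R.from_rotvec(s['tool_rot']).as_matrix();T[:3,3]=s['position']
        d['camera_from_world']=np.linalg.inv(T@d['mount'])
    np.savez('pics/'+fn[:-4]+'.npz',C=d['camera_from_world'],f=192/np.tan(np.radians(d['vfov'])/2),c=[d.get('cx',256),d.get('cy',192)],im=d['frame'])
    return d
def ld(fn): return np.load('pics/'+fn+'.npz')
def proj(m,p):
    q=m['C'][:3,:3]@np.array(p)+m['C'][:3,3]; return m['f']*q[:2]/q[2]+m['c']
def back(m,uv,z):
    C=m['C'];r=C[:3,:3].T@np.append((np.array(uv)-m['c'])/m['f'],1);o=-C[:3,:3].T@C[:3,3]
    return o+r*(z-o[2])/r[2]
def tri(obs):
    A=[];b=[]
    for m,uv in obs:
        C=m['C'];x=(np.array(uv)-m['c'])/m['f']
        for i in (0,1): A.append(C[i,:3]-x[i]*C[2,:3]);b.append(x[i]*C[2,3]-C[i,3])
    r=np.linalg.lstsq(np.array(A),np.array(b),rcond=None);return r[0],r[1]
E
python3 - <<'E'
from h import *
a=snap('top','top1.png');b=snap('side','side1.png');snap('wrist','w1.png')
for d in(a,b):print(d['vfov'],d['cx'],d['cy'],d['camera_from_world'].round(3).tolist())
s=ctrl.get_state();print({k:np.round(v,3).tolist() for k,v in s.items()})
for n in('top1','side1'):
    cv2.imwrite(f'pics/{n}b.png',cv2.resize(cv2.imread(f'pics/{n}.png'),(800,600),interpolation=cv2.INTER_CUBIC))
E
```

```text
53.427061362362046 254.3542242908595 183.94204382576885 [[0.001, -1.0, 0.001, -0.013], [-0.983, -0.001, -0.186, 0.59], [0.186, -0.0, -0.983, 1.157], [0.0, 0.0, 0.0, 1.0]]
45.711425241729245 266.79825013448146 197.40285066631498 [[0.937, -0.349, -0.019, -0.559], [-0.267, -0.68, -0.683, 0.209], [0.225, 0.645, -0.73, 1.343], [0.0, 0.0, 0.0, 1.0]]
{'time': 0.15, 'joint_positions': [1.312, 0.322, -0.07, 1.451, 0.023, 1.371, -0.057], 'qd': [-0.001, -0.003, -0.002, -0.003, -0.001, -0.002, -0.001], 'joint_torque': [-0.0, -49.18, -0.404, -31.288, -0.064, 0.04, 0.0], 'position': [0.175, -0.626, 0.222], 'tool_rot': [-3.111, -0.427, 0.001], 'ft_force': [0.362, -0.363, 0.488], 'torque': [-0.035, 0.008, -0.057], 'grip_force': 0.0, 'grip_width': 1.003}
```

View pics/top1b.png

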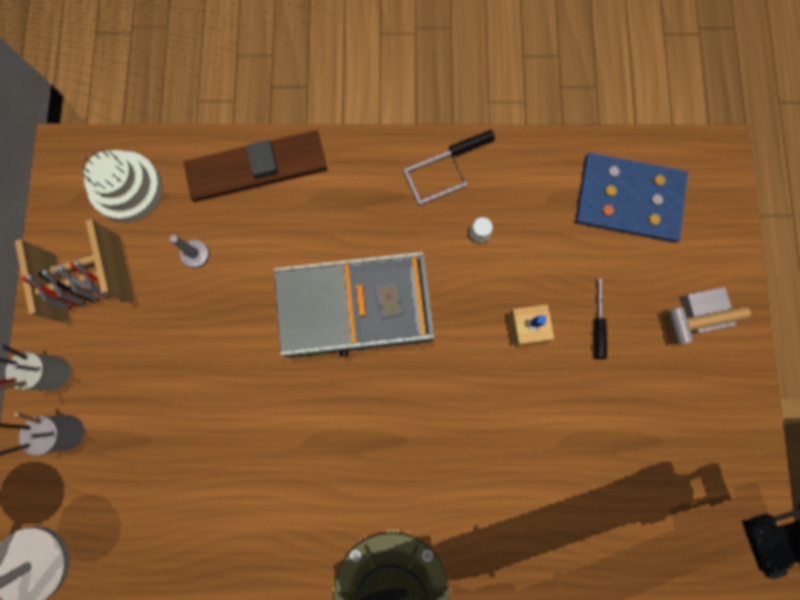

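View pics/side1b.png

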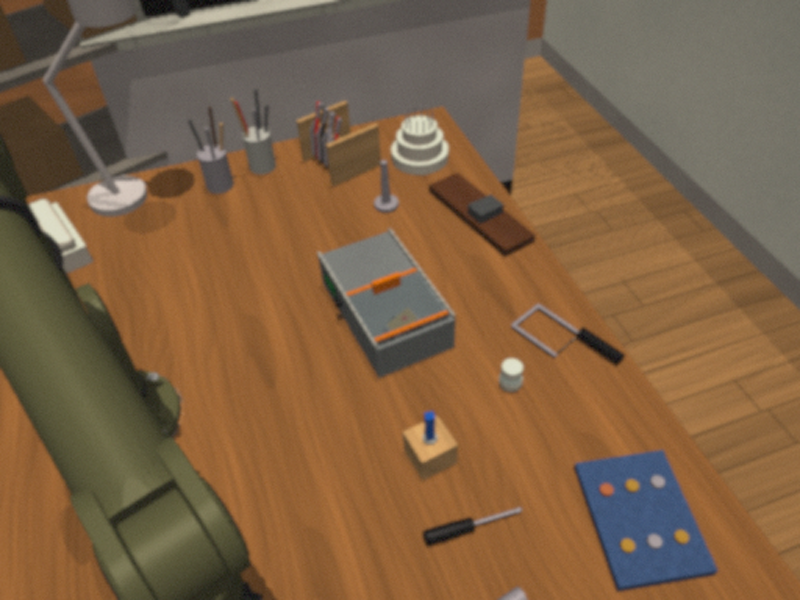

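Top view (800×600 px): the guard handle is at about (361,300), the bar with its red spot at (389,298), the stand at (532,324), the probe top at (538,320), and the housing corners at (275,268), (422,254), (432,340) and (282,355). The side view shows the handle at (385,284) and the probe top at (429,414). Next I'll turn these into positions.

Run:
```python
from h import *
t=ld('top1');s=ld('side1');k=1/1.5625
for m,n in((t,'t'),(s,'s')):
    hsv=cv2.cvtColor(m['im'],cv2.COLOR_RGB2HSV)
    for nm,lo,hi in(('or',(8,180,120),(18,255,255)),('blue',(108,150,60),(125,255,255))):
        c=cv2.connectedComponentsWithStats(cv2.inRange(hsv,lo,hi))
        for i in range(1,c[0]):
            if c[2][i,4]>12: print(n,nm,c[2][i].tolist(),c[3][i].round(1),'z.115/.106:',back(m,c[3][i],.106).round(3))
P=[back(t,np.array(p)*k,.085) for p in((275,268),(422,254),(432,340),(282,355))]
print(np.round(P,3),[np.linalg.norm(P[i]-P[i-1]) for i in range(4)])
for i,j in((1,0),(2,3)):
    d=P[j]-P[i];print('yaw of +y',np.degrees(np.arctan2(-d[0],d[1])))
print('stand',np.mean([back(t,np.array(p)*k,.06) for p in((513,309),(549,306),(553,341),(517,345))],0))
print('probe top',tri([(t,np.array((539,320))*k),(s,np.array((429,414))*k)]))
print('handle',tri([(t,np.array((361,300))*k),(s,np.array((385,284))*k)]))
print('spot',back(t,np.array((389,298))*k,.05))
```

```text
t or [265, 165, 6, 38, 52] [267.1 182.2] z.115/.106: [ 0.585 -0.051  0.106]
t or [221, 170, 4, 34, 40] [222.6 185. ] z.115/.106: [0.576 0.085 0.106]
t or [229, 183, 4, 19, 58] [230.5 192. ] z.115/.106: [0.555 0.061 0.106]
t blue [341, 203, 7, 5, 27] [344.2 205.2] z.115/.106: [ 0.515 -0.282  0.106]
s or [230, 175, 29, 12, 109] [245.8 180.1] z.115/.106: [0.552 0.064 0.106]
s or [241, 200, 45, 18, 108] [262.  208.8] z.115/.106: [ 0.558 -0.068  0.106]
s blue [273, 264, 4, 16, 43] [274.6 270.5] z.115/.106: [ 0.514 -0.284  0.106]
[[ 0.623  0.233  0.085]
 [ 0.652 -0.061  0.085]
 [ 0.48  -0.079  0.085]
 [ 0.45   0.212  0.085]] [np.float64(0.1740437987747833), np.float64(0.29480267642885777), np.float64(0.17343610910094118), np.float64(0.2928642194018656)]
yaw of +y 5.67445928393008
yaw of +y 5.788480732575155
stand [ 0.51214923 -0.28313801  0.06      ]
probe top (array([ 0.51495042, -0.28020444,  0.12491329]), array([2.16407448e-06]))
handle (array([0.55375275, 0.05928647, 0.10278275]), array([6.31026803e-06]))
spot [0.56855877 0.00541652 0.05      ]
```

Emit:
jog_arm(
  commands=[
    [0,0.04,0.064,0,0,0,0],
    [0,0.08,0.128,0,0,0,-0.03],
    [0,0.12,0.192,0,0,0,-0.06],
    [0,0.16,0.256,0,0,0,-0.08],
    [0,0.19,0.32,0,0,0,-0.08],
  ],
  grip_force=20,
)

```text
time: 0.57
position: [0.2717, -0.4638, 0.2222]
tool_rot: [-3.12, -0.363, -0.001]
ft_force: [0.5, -0.9, 0.1]
grip_width: 0.706
grip_force: 0.0
```

Emit:
jog_arm(
  commands=[
    [0,0.04,0.064,0,0,0,0],
    [0,0.08,0.128,0,0,0,-0.03],
    [0,0.12,0.192,0,0,0,-0.06],
    [0,0.16,0.256,0,0,0,-0.08],
    [0,0.19,0.32,0,0,0,-0.08],
  ],
)

```text
time: 0.98
position: [0.3663, -0.3039, 0.2225]
tool_rot: [3.127, 0.297, 0.0]
ft_force: [0.9, 0.2, -0.0]
grip_width: 0.326
grip_force: 0.0
```

Emit:
jog_arm(
  commands=[
    [0,0.04,0.064,0,0,0,0],
    [0,0.08,0.128,0,0,0,-0.03],
    [0,0.12,0.192,0,0,0,-0.06],
    [0,0.16,0.256,0,0,0,-0.08],
    [0,0.19,0.32,0,0,0,-0.08],
  ],
)

```text
time: 1.4
position: [0.4611, -0.1441, 0.2226]
tool_rot: [3.133, 0.231, 0.001]
ft_force: [0.9, -1.2, -0.1]
grip_width: 0.02
grip_force: 0.0
```

Emit:
jog_arm(
  commands=[
    [0,0.04,0.064,0,0,0,0],
    [0,0.08,0.128,0,0,0,-0.03],
    [0,0.12,0.192,0,0,0,-0.06],
    [0,0.16,0.256,0,0,0,-0.08],
    [0,0.19,0.32,0,0,0,-0.08],
  ],
)

```text
time: 1.82
position: [0.5561, 0.0155, 0.2225]
tool_rot: [-3.137, -0.164, -0.001]
ft_force: [-0.6, -0.6, 0.0]
grip_width: 0.003
grip_force: 0.0
```

Run:
```python
from h import *
d=snap('wrist','w2.png');m=ld('w2');print(d['mount'].round(3).tolist(),d['vfov'])
print('pred handle top',proj(m,(.555,.06,.121)),'spot',proj(m,(.569,.005,.05)),'tcp',proj(m,ctrl.get_state()['position']))
```

```text
[[-0.001, -0.964, -0.265, 0.072], [1.0, -0.001, 0.0, 0.0], [-0.001, -0.265, 0.964, -0.161], [0.0, 0.0, 0.0, 1.0]] 61.172738423446404
pred handle top [201.10171356 186.8699534 ] spot [265.60209259 161.95962125] tcp [237.19480994 236.88720011]
```

View pics/w2.png

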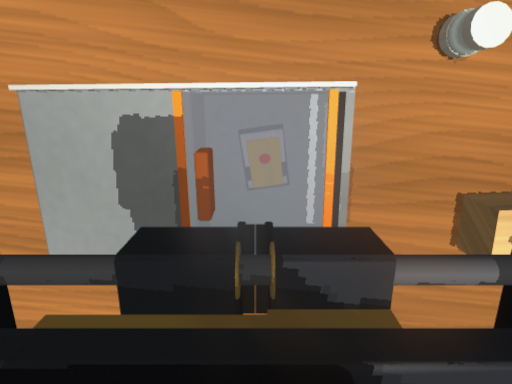

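Run:
```python
from h import *
d=snap('top','top2.png');e=snap('side','side2.png');w=ctrl.get_image('wrist')
print({k:v for k,v in w.items() if k not in('frame',)}.keys(),w['cx'],w['cy'],d.keys())
p=ctrl.get_state()['position']
for n in('top2','side2'):
    m=ld(n);im=cv2.imread(f'pics/{n}.png');u=proj(m,p);x,y=u.astype(int);print(n,u)
    c=cv2.resize(im[y-50:y+50,x-66:x+66],(792,600),interpolation=cv2.INTER_CUBIC);q=((u-[x-66,y-50])*6).astype(int)
    cv2.circle(c,tuple(int(a) for a in q),4,(0,0,255),1);cv2.imwrite(f'pics/{n}c.png',c)
a=cv2.imread('pics/top2c.png');b=cv2.imread('pics/side2c.png')
cv2.imwrite('pics/both.png',cv2.resize(np.hstack([a[:,100:700],b[:,100:700]]),(800,400)))
```

```text
dict_keys(['vfov', 'cx', 'cy', 'mount']) 254.75549503792212 190.97329128512754 dict_keys(['frame', 'vfov', 'cx', 'cy', 'camera_from_world'])
top2 [244.56737187 185.0476731 ]
side2 [250.13366863 162.26979736]
```

View pics/both.png

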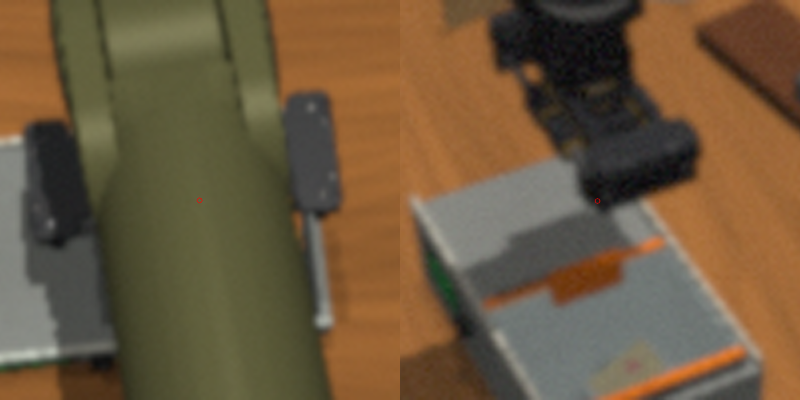

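The fingers look off-centre only because the arm was still settling when I read the pose. In the wrist view, the handle top is at about (207,186) and the spot at (265,158), and both agree with the first estimates.

Run:
```python
from h import *
m=ld('w2');print(ctrl.get_state()['position'],ctrl.get_state()['time'])
im=m['im'];hsv=cv2.cvtColor(im,cv2.COLOR_RGB2HSV)
for uv in((196,149),(213,149),(213,219),(198,219)): print('corner',uv,back(m,uv,.121).round(4))
print('spot',back(m,(265,158),.05).round(4),'edges .091',back(m,(331,92),.091),back(m,(177,92),.091),back(m,(188,225),.091))
```

```text
[0.55491375 0.01507697 0.22211427] 2.0167
corner (196, 149) [0.5862 0.066  0.121 ]
corner (213, 149) [0.5877 0.0523 0.121 ]
corner (213, 219) [0.5276 0.0481 0.121 ]
corner (198, 219) [0.5262 0.0609 0.121 ]
spot [0.5731 0.0061 0.05  ] edges .091 [ 0.64275948 -0.04206866  0.091     ] [0.62899615 0.09001905 0.091     ] [0.50749539 0.07452534 0.091     ]
```

Emit:
jog_arm(
  commands=[
    [0,0,0,-0.06,0,0,0],
    [0,0,0,-0.12,0,0,0],
    [0,0,0,-0.18,0,0,0],
    [0,0,0,-0.22,0,0,0],
    [0,0,0,-0.238,0,0,0],
  ],
)

```text
time: 2.43
position: [0.5523, 0.0113, 0.1002]
tool_rot: [3.137, 0.16, -0.009]
ft_force: [0.3, -0.4, -0.3]
grip_width: 0.007
grip_force: 0.0
```

Emit:
jog_arm(
  commands=[
    [0,-0.002,0.02,0,0,0,0],
    [0,-0.005,0.05,0,0,0,0],
    [0,-0.009,0.09,0,0,0,0],
    [0,-0.013,0.13,0,0,0,0],
    [0,-0.017,0.17,0,0,0,0],
  ],
)

```text
time: 2.85
position: [0.547, 0.0982, 0.1051]
tool_rot: [3.135, 0.162, 0.002]
ft_force: [-0.1, -2.6, -1.3]
grip_width: 0.007
grip_force: 1.2
```

Emit:
jog_arm(
  commands=[
    [0,-0.001,0.01,0,0,0,0],
    [0,-0.002,0.02,0,0,0,0],
    [0,-0.003,0.03,0,0,0,0],
    [0,-0.004,0.04,0,0,0,0],
    [0,-0.004,0.04,0,0,0,0],
  ],
)

```text
time: 3.27
position: [0.5452, 0.1194, 0.1042]
tool_rot: [-3.137, -0.165, -0.002]
ft_force: [0.2, -1.0, -0.2]
grip_width: 0.005
grip_force: 0.0
```

Emit:
jog_arm(
  commands=[
    [0,-0.001,0.006,0,0,0,0],
    [0,-0.001,0.012,0,0,0,0],
    [0,-0.002,0.018,0,0,0,0],
    [0,-0.002,0.022,0,0,0,0],
    [0,-0.002,0.024,0,0,0,0],
  ],
)

```text
time: 3.68
position: [0.5436, 0.1314, 0.1036]
tool_rot: [-3.137, -0.166, -0.0]
ft_force: [0.7, -1.7, 0.8]
grip_width: 0.007
grip_force: 0.8
```

Emit:
jog_arm(
  commands=[
    [0,-0.001,0.004,0,0,0,0],
    [0,-0.001,0.008,0,0,0,0],
    [0,-0.002,0.012,0,0,0,0],
    [0,-0.002,0.016,0,0,0,0],
    [0,-0.002,0.02,0,0,0,0],
  ],
)

```text
time: 4.1
position: [0.5422, 0.1412, 0.1035]
tool_rot: [3.137, 0.165, -0.001]
ft_force: [-0.0, -2.3, 0.9]
grip_width: 0.009
grip_force: 0.8
```

Emit:
jog_arm(
  commands=[
    [0,-0.001,0.004,0,0,0,0],
    [0,-0.001,0.008,0,0,0,0],
    [0,-0.002,0.012,0,0,0,0],
    [0,-0.002,0.016,0,0,0,0],
    [0,-0.002,0.02,0,0,0,0],
  ],
)

```text
time: 4.52
position: [0.5412, 0.1512, 0.1034]
tool_rot: [3.137, 0.165, -0.001]
ft_force: [0.6, -2.0, 1.4]
grip_width: 0.007
grip_force: 0.8
```

Emit:
jog_arm(
  commands=[
    [0,0,0.003,0,0,0,0],
    [0,0,0.006,0,0,0,0],
    [0,-0.001,0.009,0,0,0,0],
    [0,-0.001,0.01,0,0,0,0],
    [0,-0.001,0.01,0,0,0,0],
  ],
)

```text
time: 4.93
position: [0.541, 0.1563, 0.1035]
tool_rot: [-3.137, -0.166, 0.0]
ft_force: [-0.1, -0.8, -0.2]
grip_width: 0.002
grip_force: 0.4
```

Emit:
jog_arm(
  commands=[
    [0,0,0.003,0,0,0,0],
    [0,0,0.006,0,0,0,0],
    [0,-0.001,0.008,0,0,0,0],
    [0,-0.001,0.008,0,0,0,0],
    [0,-0.001,0.008,0,0,0,0],
  ],
)

```text
time: 5.35
position: [0.541, 0.1565, 0.1035]
tool_rot: [3.133, 0.162, -0.001]
ft_force: [-1.1, -8.0, 1.3]
grip_width: 0.003
grip_force: 3.7
```

Emit:
jog_arm(
  commands=[
    [0,0.001,-0.02,0,0,0,0],
    [0,0.001,-0.04,0.03,0,0,0],
    [0,0,-0.08,0.06,0,0,0],
    [0,-0.01,-0.13,0.09,0,0,0],
    [0,-0.02,-0.18,0.1,0,0,0],
  ],
)

```text
time: 5.77
position: [0.5321, 0.0708, 0.156]
tool_rot: [-3.135, -0.168, -0.007]
ft_force: [0.5, -0.6, 0.9]
grip_width: 0.008
grip_force: 0.0
```

Emit:
jog_arm(
  commands=[
    [0.5,0,-0.06,0,0,0,0],
    [0.5,0,-0.12,0,0,0,0],
    [0.5,0,-0.12,0,0,0,0],
    [0.5,0,-0.12,0,0,0,0],
    [0.5,0,-0.12,0,0,0,0],
  ],
)

```text
time: 6.18
position: [0.5309, 0.011, 0.1538]
tool_rot: [-3.136, -0.166, -0.001]
ft_force: [0.4, 0.3, -0.0]
grip_width: 0.297
grip_force: 0.0
```

Run:
```python
from h import *
snap('top','top3.png');snap('side','side3.png');snap('wrist','w3.png');print(ctrl.get_state()['position'],ctrl.get_state()['ft_force'])
cv2.imwrite('pics/w3b.png',cv2.resize(cv2.imread('pics/w3.png'),(800,600),interpolation=cv2.INTER_CUBIC))
```

```text
[0.53067771 0.01186304 0.15367655] [-0.40374047 -0.09671422 -0.70567144]
```

View pics/w3b.png

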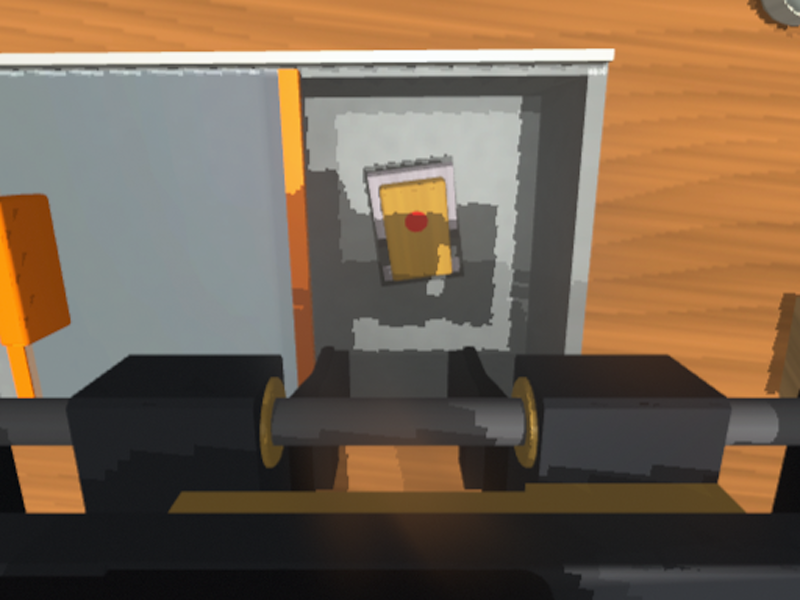

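The guard is fully open. In this view (800×600 px) the bar's face corners are at (380,184), (445,178), (461,272) and (392,279), and the red spot is at (416,221). I'll fit the bar's pose to these.

Run:
```python
from h import *
from scipy.optimize import least_squares
m=ld('w3');hsv=cv2.cvtColor(m['im'],cv2.COLOR_RGB2HSV)
def red(m):
    h=cv2.cvtColor(m['im'],cv2.COLOR_RGB2HSV)
    k=(cv2.inRange(h,(0,170,80),(4,255,255))|cv2.inRange(h,(175,170,80),(180,255,255)))
    c=cv2.connectedComponentsWithStats(k); return [(c[2][i].tolist(),c[3][i].round(2)) for i in range(1,c[0]) if c[2][i,4]>6]
r=red(m);print(r)
gold=cv2.inRange(hsv,(17,110,60),(30,255,255))
c=cv2.connectedComponentsWithStats(gold)
for i in range(1,c[0]):
    if c[2][i,4]>80: print('gold',c[2][i].tolist(),c[3][i])
uv=(np.array([(380,184),(445,178),(461,272),(392,279)])+.5)/1.5625-.5
spot=[x[1] for x in r if 240<x[1][0]<290][0]
uv=np.vstack([uv,spot]);L=np.array([(20,17),(20,-17),(-36,-17),(-36,17),(0,0)])*1e-3
def f(p,full):
    t=np.radians(20) if not full else p[4]; ps=p[3]
    ex=np.array([np.cos(t)*np.cos(ps),np.cos(t)*np.sin(ps),np.sin(t)]);ey=np.array([-np.sin(ps),np.cos(ps),0])
    e=np.array([proj(m,p[:3]+a*ex+b*ey)-q for (a,b),q in zip(L,uv)]);e[4]*=3
    return np.append(e.ravel(),(p[2]-.05)/.001)
for full in(0,1):
    s=least_squares(f,[.573,.006,.05,0]+[.35]*full,args=(full,));print(s.x[:3].round(4),np.degrees(s.x[3:]).round(2),s.fun.round(2))
for n in('top3','side3'):
    M=ld(n);print(n,red(M),proj(M,s.x[:3]))
# stand/probe from wrist picture w1..w3 not in view; top-based
x=back(m,spot,.05);print('spot',x)
print('guard edge y at .091',back(m,(290/1.5625,150/1.5625),.091),back(m,(280/1.5625,75/1.5625),.091))
```

```text
[([260, 136, 13, 12, 127], array([265.98, 141.38]))]
gold [178, 45, 16, 79, 867] [185.85928489  82.37024221]
gold [243, 114, 46, 66, 2302] [266.56429192 146.15855778]
gold [0, 147, 21, 107, 903] [  7.54374308 208.92469546]
gold [500, 196, 12, 58, 349] [507.17765043 230.06017192]
gold [166, 241, 16, 58, 519] [172.28323699 270.31021195]
gold [328, 241, 17, 58, 526] [337.16920152 270.378327  ]
gold [108, 309, 369, 20, 5414] [305.90007388 319.7630218 ]
[0.5732 0.0066 0.0502] [14.68] [-1.36  3.32  0.46  0.49 -4.26  0.77  1.37  1.92  1.21 -2.17  0.22]
[0.5732 0.0066 0.0502] [14.68 19.91] [-1.36  3.3   0.45  0.47 -4.26  0.8   1.37  1.95  1.21 -2.18  0.2 ]
top3 [([56, 175, 5, 4, 12], array([ 57.92, 176.67])), ([27, 183, 10, 8, 23], array([ 31.  , 186.52]))] [248.58250149 189.26439201]
side3 [] [258.9578631  202.74124283]
spot [0.57257998 0.00688093 0.05      ]
guard edge y at .091 [0.60119975 0.06514535 0.091     ] [0.63016703 0.07070306 0.091     ]
```

Emit:
jog_arm(
  commands=[
    [0.5,0,-0.05,0.05,0,0,0],
    [0.5,-0.01,-0.12,0.1,0,0,0],
    [0.5,-0.02,-0.18,0.1,0,0,0],
    [0.5,-0.03,-0.24,0.1,0,0,0],
    [0.5,-0.04,-0.3,0.1,0,0,0],
  ],
)

```text
time: 6.75
position: [0.511, -0.1401, 0.2043]
tool_rot: [3.137, 0.169, 0.002]
ft_force: [-0.6, -0.3, -0.1]
grip_width: 0.498
grip_force: 0.0
```

Emit:
jog_arm(
  commands=[
    [0.5,-0.01,-0.08,0,0,0,0],
    [0.5,-0.02,-0.16,0,0,0,0],
    [0.5,-0.03,-0.24,0,0,0,0],
    [0.5,-0.04,-0.29,0,0,0,0],
    [0.5,-0.04,-0.29,0,0,0,0],
  ],
)

```text
time: 7.17
position: [0.4884, -0.2917, 0.2029]
tool_rot: [3.136, 0.152, -0.002]
ft_force: [-0.3, -0.3, -0.5]
grip_width: 0.497
grip_force: 0.0
```

Run:
```python
from h import *
ctrl.get_image('top');snap('wrist','w4.png');print(ctrl.get_state()['position'])
m=ld('w4');print(proj(m,(.515,-.282,.13)))
im=cv2.imread('pics/w4.png')[0:240,100:420];cv2.imwrite('pics/w4b.png',cv2.resize(im,(800,600),interpolation=cv2.INTER_CUBIC))
```

```text
[ 0.49080034 -0.28486158  0.20317606]
[249.82828474 167.2178058 ]
```

View pics/w4b.png

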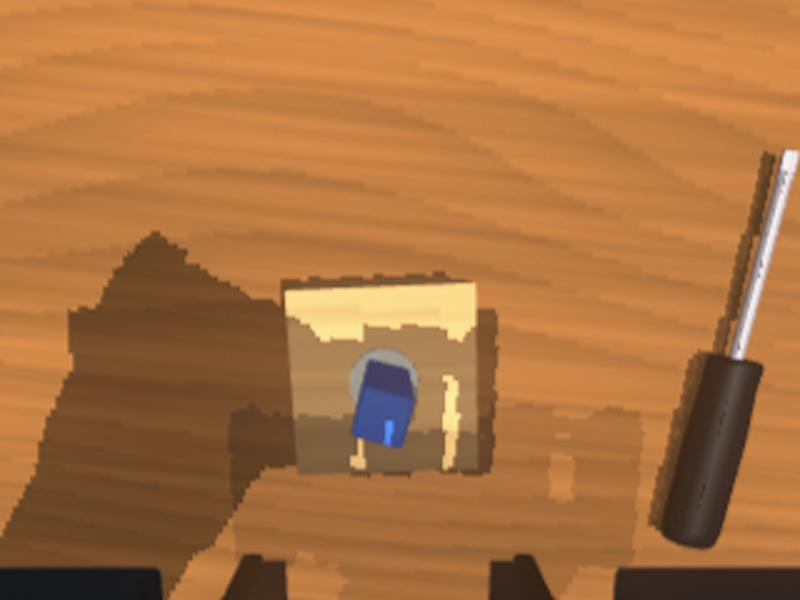

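Crop from the wrist view: the handle's top face has corners at (363,388), (413,400), (402,447) and (352,434), so its centre is about (382,417), turned about 14° clockwise from the tool. The stand's top spans (285..475, 285..470).

Run:
```python
from h import *
m=ld('w4');K=lambda p:(np.array(p)+.5)/2.5-.5+[100,0]
P=np.array([back(m,K(p),.13) for p in((363,388),(413,400),(402,447),(352,434))]);print(P.round(4),P.mean(0))
for i in range(4):
    d=P[(i+1)%4]-P[i];print(np.linalg.norm(d).round(4),np.degrees(np.arctan2(d[1],d[0])).round(1))
s=ctrl.get_state();c=P.mean(0);print('collar ctr',back(m,K((383,381)),.065),'delta/0.5',(np.array([c[0],c[1],.08])-s['position'])/.5, R.from_rotvec(s['tool_rot']).as_matrix().round(3))
```

```text
[[ 0.5237 -0.2776  0.13  ]
 [ 0.5216 -0.2924  0.13  ]
 [ 0.5073 -0.2907  0.13  ]
 [ 0.5098 -0.2756  0.13  ]] [ 0.51561108 -0.28405736  0.13      ]
0.015 -97.9
0.0144 173.1
0.0153 80.8
0.014 -8.1
collar ctr [ 0.51647637 -0.28377522  0.065     ] delta/0.5 [ 0.04962149  0.00160843 -0.24635212] [[ 0.995  0.104 -0.   ]
 [ 0.104 -0.995  0.001]
 [ 0.    -0.001 -1.   ]]
```

Emit:
jog_arm(
  commands=[
    [0.5,0.02,0,0,0,0,-0.16],
    [0.5,0.04,0,0,0,0,-0.32],
    [0.5,0.05,0.001,0,0,0,-0.467],
    [0.5,0.05,0.001,0,0,0,-0.467],
    [0.5,0.05,0.001,-0.04,0,0,-0.467],
  ],
)

```text
time: 7.68
position: [0.5192, -0.2827, 0.1873]
tool_rot: [3.132, -0.208, 0.011]
ft_force: [-0.3, -0.6, -0.3]
grip_width: 0.5
grip_force: 0.0
```

Emit:
jog_arm(
  commands=[
    [0.5,0,0,-0.05,0,0,0],
    [0.5,0,0,-0.1,0,0,0],
    [0.5,0,0,-0.15,0,0,0],
    [0.5,0,0,-0.19,0,0,0],
    [0.5,0,0,-0.206,0,0,0],
  ],
)

```text
time: 8.1
position: [0.5141, -0.2816, 0.0775]
tool_rot: [-3.132, 0.211, 0.007]
ft_force: [0.3, 0.3, 0.1]
grip_width: 0.498
grip_force: 0.0
```

Emit:
jog_arm(
  commands=[
    [0.5,0,0,0,0,0,0],
    [0.3,0,0,0,0,0,0],
    [0.2,0,0,0,0,0,0],
    [0,0,0,0,0,0,0],
    [0,0,0,0,0,0,0],
  ],
  grip_force=30,
)

```text
time: 8.52
position: [0.5165, -0.2849, 0.0821]
tool_rot: [3.133, -0.218, 0.003]
ft_force: [-1.0, -0.1, -0.2]
grip_width: 0.282
grip_force: 0.0
```

Emit:
jog_arm(
  commands=[
    [0,0,0,0,0,0,0],
    [0,0,0,0,0,0,0],
    [0,0,0,0,0,0,0],
    [0,0,0,0,0,0,0],
    [0,0,0,0,0,0,0],
  ],
)

```text
time: 8.93
position: [0.516, -0.2847, 0.0814]
tool_rot: [3.133, -0.219, 0.001]
ft_force: [-0.7, 0.2, 5.6]
grip_width: 0.183
grip_force: 30.0
```

Run:
```python
from h import *
s=ctrl.get_state();np.save('grasp.npy',np.r_[s['position'],s['tool_rot']]);print(s['position'],s['tool_rot'],s['ft_force'])
```

```text
[ 0.51604928 -0.28470115  0.08140616] [ 3.13335642e+00 -2.18536761e-01  1.40189306e-03] [-0.71116979  0.19407069  5.64830142]
```

Emit:
jog_arm(
  commands=[
    [0,0,0,0.02,0,0,0],
    [0,0,0,0.05,0,0,0],
    [0,0,0,0.09,0,0,0],
    [0,0,0,0.13,0,0,0],
    [0,0,0,0.17,0,0,0],
  ],
)

```text
time: 9.35
position: [0.515, -0.2843, 0.1662]
tool_rot: [-3.133, 0.218, 0.002]
ft_force: [0.3, -0.8, -0.4]
grip_width: 0.181
grip_force: 30.0
```

Emit:
jog_arm(
  commands=[
    [0,0,0,0.05,0,0,0],
    [0,0,0,0.1,0,0,0],
    [0,0,0,0.13,0,0,0],
    [0,0,0,0.13,0,0,0],
    [0,0,0,0.13,0,0,0],
  ],
)

```text
time: 9.77
position: [0.5157, -0.2846, 0.2309]
tool_rot: [3.133, -0.218, 0.001]
ft_force: [-0.0, -0.0, -1.5]
grip_width: 0.183
grip_force: 30.0
```

Run:
```python
from h import *
s=ctrl.get_state();p=np.array(s['position']);M=R.from_rotvec(s['tool_rot']);g=np.load('grasp.npy');d=g[2]-.006
ps=np.radians(13.5);n=np.array([-np.sin(np.radians(20))*np.cos(ps),-np.sin(np.radians(20))*np.sin(ps),np.cos(np.radians(20))])
z=M.as_matrix()[:,2];ax=np.cross(z,-n);ax*=np.arcsin(np.linalg.norm(ax))/np.linalg.norm(ax)
S=np.array([.5728,.0067,.050])
print(p,s['ft_force'],s['grip_width'],'turn/30',np.degrees(ax)/30,'tipdist',d)
for h in(.06,.015): print(h,'target',S+n*(d+h),'delta/.5',(S+n*(d+h)-p)/.5)
```

```text
[ 0.5156971  -0.28455766  0.23088376] [-0.02107167 -0.0316575  -1.50114146] 0.18286461129259005 turn/30 [ 1.56895419e-01 -6.47087766e-01  5.46227368e-04] tipdist 0.07540616276249015
0.06 target [ 0.52776796 -0.00411124  0.17724017] delta/.5 [ 0.02414171  0.56089284 -0.10728718]
0.015 target [ 5.42733613e-01 -5.18300773e-04  1.34954004e-01] delta/.5 [ 0.05407302  0.56807871 -0.19185952]
```

Emit:
jog_arm(
  commands=[
    [0,0,0.05,0,0.01,-0.05,0],
    [0,0,0.11,0,0.03,-0.12,0],
    [0,0,0.17,0,0.05,-0.19,0],
    [0,0,0.23,0,0.07,-0.26,0],
    [0,0,0.28,0,0.078,-0.322,0],
  ],
)

```text
time: 10.18
position: [0.5141, -0.1422, 0.2281]
tool_rot: [-3.069, 0.214, -0.251]
ft_force: [0.2, -0.3, -0.2]
grip_width: 0.182
grip_force: 30.0
```

Emit:
jog_arm(
  commands=[
    [0,0,0.06,0,0.02,-0.07,0],
    [0,0,0.12,0,0.04,-0.15,0],
    [0,0.01,0.19,0,0.06,-0.23,0],
    [0,0.02,0.25,0,0.078,-0.3,0],
    [0,0.024,0.28,0,0.078,-0.324,0],
  ],
)

```text
time: 10.6
position: [0.5255, -0.0007, 0.2279]
tool_rot: [-2.988, 0.204, -0.497]
ft_force: [1.3, 0.6, -1.0]
grip_width: 0.184
grip_force: 30.0
```

Emit:
jog_arm(
  commands=[
    [0,0,0,-0.02,0,0,0],
    [0,0,0,-0.05,0,0,0],
    [0,0,0,-0.08,0,0,0],
    [0,0,0,-0.107,0,0,0],
    [0,0,0,-0.107,0,0,0],
  ],
)

```text
time: 11.02
position: [0.5239, -0.0053, 0.1717]
tool_rot: [-2.989, 0.211, -0.488]
ft_force: [-1.0, -1.2, -1.4]
grip_width: 0.18
grip_force: 30.0
```

Run:
```python
from h import *
ctrl.get_image('top');snap('side','side5.png');snap('wrist','w5.png');s=ctrl.get_state();Z=R.from_rotvec(s['tool_rot']).as_matrix()[:,2]
tip=s['position']+Z*.0754;print(s['position'],Z,s['ft_force'],'tip',tip)
m=ld('w5');print('proj tip',proj(m,tip),'spot',proj(m,(.5728,.0067,.05)))
a=cv2.resize(cv2.imread('pics/w5.png')[60:280,150:370],(500,500),interpolation=cv2.INTER_CUBIC)
ms=ld('side5');u=proj(ms,tip).astype(int);print('side tip',proj(ms,tip),'spot',proj(ms,(.5728,.0067,.05)),u-30)
b=cv2.resize(cv2.imread('pics/side5.png')[u[1]-30:u[1]+30,u[0]-18:u[0]+18],(300,500),interpolation=cv2.INTER_CUBIC)
cv2.imwrite('pics/v5.png',np.hstack([a,b]))
```

```text
[ 0.52732152 -0.00508541  0.17654452] [ 0.33035698  0.08031577 -0.94043269] [ 0.73352691 -0.10545456 -0.80072032] tip [0.55223044 0.0009704  0.10563589]
proj tip [253.40471012 198.31182164] spot [252.45165924 179.04647188]
side tip [252.54429099 193.61649362] spot [258.82782769 202.8062369 ] [222 163]
```

View pics/v5.png

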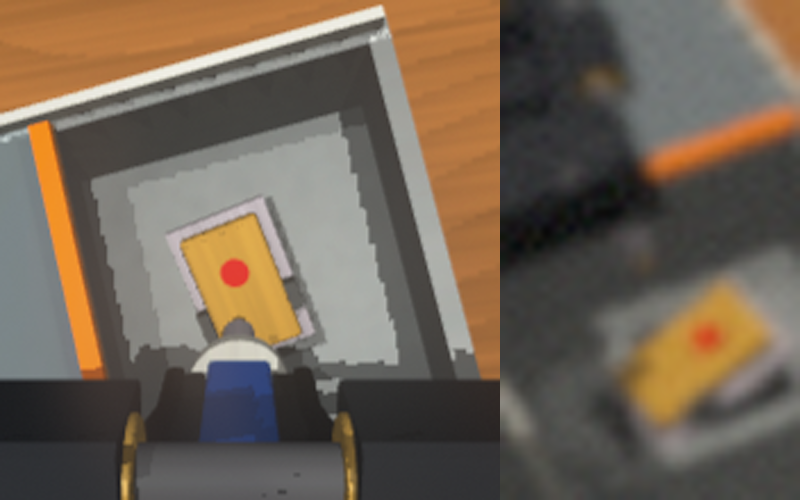

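The spot shows at native pixel (253,180), as predicted, and the probe tip sits just above the low end of the bar where expected. I'll approach along the bar's normal.

Emit:
jog_arm(
  commands=[
    [0,0.008,0.003,-0.02,0,0,0],
    [0,0.017,0.006,-0.045,0,0,0],
    [0,0.026,0.008,-0.07,0,0,0],
    [0,0.035,0.01,-0.094,0,0,0],
    [0,0.035,0.01,-0.094,0,0,0],
  ],
)

```text
time: 11.58
position: [0.5445, 0.0006, 0.1286]
tool_rot: [-2.988, 0.209, -0.498]
ft_force: [-1.3, -0.4, -0.9]
grip_width: 0.185
grip_force: 30.0
```

```bash
cat >> h.py <<'E'
def rep(k=6):
    F=[];P=[]
    for i in range(k):
        ctrl.get_image('top');s=ctrl.get_state();F.append(s['ft_force']);P.append(s['position'])
    Z=R.from_rotvec(s['tool_rot']).as_matrix()[:,2];F=np.array(F);p=np.mean(P[2:],0);S=np.array([.5728,.0067,.05])
    v=p+Z*.0754-S;h=-v@Z
    print('t',s['time'],'F along n',(F@-Z).round(2),'mean',F.mean(0).round(2),'h mm',(h*1e3).round(2),'lat',((v+Z*h)*1e3).round(2),'Z',Z.round(3),'w',s['grip_width'])
E
python3 -c "
from h import *
rep(8)"
```

```text
t 11.9833 F along n [-0.67 -0.17 -0.52 -0.91 -0.17 -0.96 -0.49 -1.09] mean [-0.37 -0.08 -0.8 ] h mm 10.41 lat [1.4  0.3  0.52] Z [ 0.333  0.079 -0.94 ] w 0.17989572126410172
```

Emit:
jog_arm(
  commands=[
    [0,0.0008,0.0002,-0.004,0,0,0],
    [0,0.0016,0.0004,-0.008,0,0,0],
    [0,0.0024,0.0006,-0.012,0,0,0],
    [0,0.0032,0.0007,-0.016,0,0,0],
    [0,0.0036,0.0008,-0.0178,0,0,0],
  ],
)

```text
time: 12.4
position: [0.5467, 0.001, 0.1206]
tool_rot: [-2.988, 0.208, -0.501]
ft_force: [0.2, 0.1, -1.1]
grip_width: 0.179
grip_force: 30.0
```

```bash
python3 -c "
from h import *
rep(8)"
```

```text
t 12.8 F along n [-1.18 -0.8  -1.45 -0.89 -1.57 -1.18 -0.1  -0.79] mean [ 0.09  0.17 -1.01] h mm 0.57 lat [-0.66  0.31 -0.21] Z [ 0.332  0.08  -0.94 ] w 0.17993751652018353
```

Emit:
jog_arm(
  commands=[
    [0,0.0005,0.0001,-0.001,0,0,0],
    [0,0.001,0.0002,-0.002,0,0,0],
    [0,0.0015,0.0003,-0.003,0,0,0],
    [0,0.002,0.0004,-0.004,0,0,0],
    [0,0.0025,0.0004,-0.0044,0,0,0],
  ],
)

```text
time: 13.22
position: [0.5481, 0.0011, 0.1189]
tool_rot: [-2.988, 0.208, -0.501]
ft_force: [-1.0, -0.5, -0.1]
grip_width: 0.184
grip_force: 30.0
```

```bash
python3 -c "
from h import *
rep(10)"
```

```text
t 13.7167 F along n [ 0.4  -0.21  0.48 -0.34  0.08  1.14 -0.1   0.02  0.49 -0.8 ] mean [-0.81  0.11 -0.15] h mm -1.94 lat [-0.38  0.27 -0.11] Z [ 0.331  0.08  -0.94 ] w 0.179295853381795
```

Emit:
jog_arm(
  commands=[
    [0,0.0004,0.0001,-0.001,0,0,0],
    [0,0.0008,0.0002,-0.002,0,0,0],
    [0,0.0012,0.0003,-0.003,0,0,0],
    [0,0.0015,0.0004,-0.004,0,0,0],
    [0,0.0017,0.0004,-0.0047,0,0,0],
  ],
)

```text
time: 14.13
position: [0.549, 0.0013, 0.1166]
tool_rot: [-2.988, 0.208, -0.502]
ft_force: [-1.2, -0.6, 1.2]
grip_width: 0.18
grip_force: 30.0
```

```bash
python3 -c "
from h import *
rep(14)"
```

```text
t 14.8333 F along n [1.56 1.48 0.94 1.48 1.72 1.8  1.82 0.95 1.08 1.17 0.67 1.58 1.82 1.89] mean [-1.3  -0.29  1.03] h mm -4.41 lat [-0.23  0.27 -0.06] Z [ 0.331  0.08  -0.94 ] w 0.18179208344197842
```

Emit:
jog_arm(
  commands=[
    [0,0.0003,0.0001,-0.001,0,0,0],
    [0,0.0007,0.0002,-0.002,0,0,0],
    [0,0.001,0.0003,-0.003,0,0,0],
    [0,0.0013,0.0003,-0.0036,0,0,0],
    [0,0.0013,0.0003,-0.0036,0,0,0],
  ],
)

```text
time: 15.25
position: [0.5497, 0.0014, 0.1148]
tool_rot: [-2.988, 0.208, -0.502]
ft_force: [-1.7, -0.6, 2.5]
grip_width: 0.182
grip_force: 30.0
```

Run:
```python
from h import *
rep(14)
snap('wrist','w6.png');snap('side','side6.png');m=ld('side6')
a=cv2.resize(cv2.imread('pics/w6.png')[80:270,160:350],(500,500),interpolation=cv2.INTER_CUBIC)
u=proj(m,(.5728,.0067,.05)).astype(int)
b=cv2.resize(cv2.imread('pics/side6.png')[u[1]-40:u[1]+20,u[0]-18:u[0]+18],(300,500),interpolation=cv2.INTER_CUBIC)
cv2.imwrite('pics/v6.png',np.hstack([a,b]))
```

```text
t 15.95 F along n [2.27 1.81 2.3  1.51 2.52 3.32 3.65 2.92 2.18 2.29 2.57 2.41 1.86 3.06] mean [-1.94 -0.41  1.92] h mm -6.34 lat [-0.24  0.28 -0.06] Z [ 0.331  0.08  -0.94 ] w 0.18316913643612626
```

View pics/v6.png

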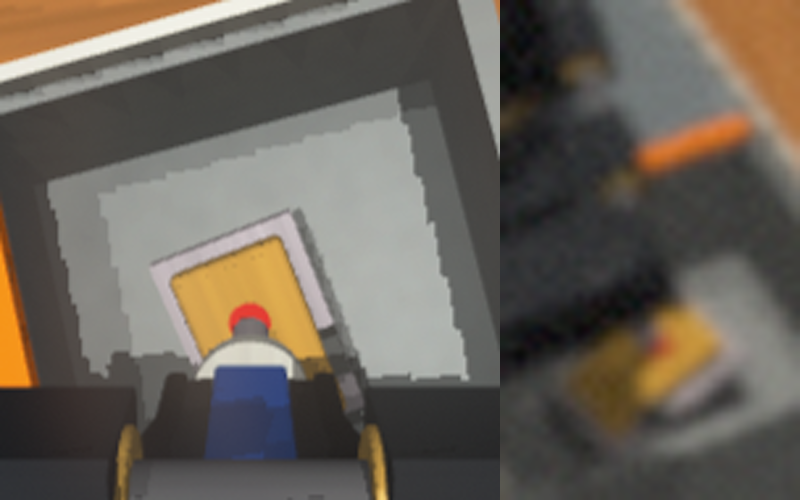

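Measured force is about 3.2 N. In the wrist crop the red spot is centred at about (250,322) and the nose covers its lower part, with its axis at x≈251. One last check on the fore-aft position.

Run:
```python
from h import *
m=ld('w6');s=ctrl.get_state();Mx=R.from_rotvec(s['tool_rot']).as_matrix();Z=Mx[:,2];X=Mx[:,0]
tip=s['position']+Z*.0754-Z*.005;nose=tip-Z*.009
cr=lambda p:((proj(m,p)-[160,80]+.5)*500/190).round(1)
print('tip',cr(tip),'nose far edge',cr(nose+X*.005),'collar far edge',cr(nose-Z*.04+X*.013),'spot far edge/centre if at tip',cr(tip+X*.006))
im=m['im'];h=cv2.cvtColor(im,cv2.COLOR_RGB2HSV);k=cv2.inRange(h,(0,170,80),(5,255,255))|cv2.inRange(h,(175,170,80),(180,255,255))
c=cv2.connectedComponentsWithStats(k);x,y,w,hh,a=[c[2][i] for i in range(1,c[0]) if c[2][i,4]>30][0]
print('red bbox crop',(np.array([x-160,y-80,x+w-160,y+hh-80])*500/190).round(1))
```

```text
tip [248.1 321.3] nose far edge [248.  313.5] collar far edge [247.5 330.7] spot far edge/centre if at tip [248.  300.9]
red bbox crop [228.9 305.3 271.1 326.3]
```

```bash
python3 -c "
from bench import ctrl
print(ctrl.close_job())"
```

```text
the job is handed in; nothing more can be done
None
```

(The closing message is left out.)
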